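Wedge a row of blocks tight in the fixture

TASK

Stand the loose aluminium block in the fixture as the third and last of its row, beside the two that are there. Then put the steel wedge, thin end first, into the gap left between that block and the slanted end wall and push it home from the front until the row has closed up against the fixed stop and everything is jammed solid. Let go of everything, and leave the other things on the bench where they are.

Things in the scene. Friction and masses are not known exactly. Their poses are not given: they have to be found in the camera images.
- fixture: Fixed steel fixture. Origin: mid-depth, under its base plate; x away from the robot (the way the wedge is driven), y along the row, z up. Blocks and wedge stand on the plate's top, z = 8 mm. Fixed stop at the +y end: inner face y = +80, top z = 50 mm. The row stands between two low fences: inner faces x = -30.5 and +30.5 mm, 8 mm thick, tops z = 20, y from -32 to +80 mm.
- third_place (a point): Fixture point x = 0, y = -20, z = 8 mm (axes as the fixture): where the centre of the third block's underside is when the row is packed tight. The first two are then at y = +60 and +20 mm. Before wedging, the third block stands up to 6 or 7 mm further to -y, as the others have slack.
- slant_wall (a point): Middle of the foot of the slanted end wall's inner face (fixture x = 0, y = -62, z = 8 mm). The face runs from y = -67 at x = -31 to y = -57 at x = +31 mm (1:6, like the wedge); top z = 44 mm. The gap from the third block to it is, with a tight row, 27 mm at the front and 17 mm at the back; less by any slack.
- wedge_home (a point): Where the wedge's origin stands (axes parallel to the fixture's) when all is tight and it can go no further: fixture x = -67.5, y = -55, z = 8 mm. In front of the gap a flat runway, top z = 8 mm, y from -82 to -30 mm, reaches to x = -130 mm, so the wedge can be set down there with its thin end in the gap.
- block_a: First aluminium block of the row, by the fixed stop: 56 mm in x, 40 mm in y, 50 mm high, 0.2 kg, one larger and two small dark holes in its top. Origin: centre of its underside, axes as the fixture's. Has a few mm of slack.
- block_b: Second block of the row, same shape, with a few mm of slack towards the first.
- loose_block: Third block, same shape (56 x 40 x 50 mm, 0.2 kg), standing on the bench left or right of the fixture. Origin: centre of its underside, x along its 56 mm side, z up. In the row its 56 mm side lies across the fixture (its x along fixture x, either way round).
- wedge: Steel wedge lying on its underside on the bench, 0.2 kg. Origin: under the middle of its tang; x to the thin end, z up. Tang (the grip): 35 mm in x, 22 mm in y, 48 mm high. Taper: x = 17.5 to 100 mm, 36 mm high, 30 mm thick at the tang, 17 at the thin end (corners chamfered 4 mm). Straight face at y = +15 mm goes to the block; the -y face (y = -15 to -1.5 mm) slopes 1:6, goes to the slanted wall.
- wedge_tail (a point): Centre of the flat rear face of the wedge's tang, 24 mm above its underside, to push on. Pushing closes the row 1 mm for 6 mm of travel and takes about 3 to 6 N; a last push of 15 to 25 N at home jams it. It stays jammed by friction.
- grease_tin: Bystander: round tin, 68 mm across, 48 mm high; origin at the centre of its underside.
- wood_stub: Bystander: broken wooden file handle lying flat, 105 x 21 mm; origin under its middle.
- plug_gauge: Bystander: plug gauge lying flat, 105 x 18 mm; origin under its middle.
Mind the look-alikes: they are no part of the job. Several things have the shape of the wedge; the one meant has the colours described above. What is shaped like the loose_block but green is not meant.

How it is judged:
By the outcome, as a careful person would: the job done as asked, in the order asked, and still so for the second after the job is handed in, with the robot touching nothing.
It also fails if it takes over 61 s, if anything falls off the work surface, if the arm or the gripper's body presses on something with over 40 N, if the wrist force passes 120 N, or if a joint passes its speed limit or range.

ROBOT

A 6-joint arm with a two-finger parallel gripper is mounted at the origin on a cart in front of the work surface, level with it; the furniture and walls round the work are solid. World frame = base frame: x ahead of the robot, y to its left, z up, the work surface at z = 0. Lengths are in m, angles in degrees, forces in N, time in s.
With the tool pointing down it reaches from about 0.325 to 0.9 m from the base axis. Payload 6.1 kg.
Tool frame: the origin (TCP) lies at the very end of the fingers, on their centre line; the grasp point (between the pads) lies 19 mm behind it; z points along the fingers, y is the line along which they close (so a half turn about z gives the same grasp; the last joint's range is limited). The gripper opens to 85 mm and grips with 20 to 120 N. Pads are 22 mm wide; open, the fingers measure 114 mm over their backs; the gripper's body (76 mm by 85 mm) begins 54 mm behind the grasp point. The pads swing forward as they close: fully open they stand 13 mm farther back than shut.
Start: joints at [-71.167, 12.628, 87.462, -0, 79.91, -7.225], TCP at [0.275, -0.561, 0.231] pointing down, gripper open.
Joint ranges: [-170.65, 170.65], [-52.31, 119.04], [5.05, 147.46], [-71.25, 251.25], [11.57, 151.72], [-153.62, 153.62]. Speed limits (degrees/s): [147.25, 147.25, 172.46, 180, 180, 180].

INTERFACE

Orientations are given as a 3x3 rotation matrix whose columns are the frame's x, y, z axes.
In Python, from workcell import r gives the robot as it stands.
- The arm moves only by the tool servo_tool, never from a script. Its argument "deltas" is a list of rows, each an object of numbers: "dx", "dy", "dz": the shift along the tool's x, y, z in m; "rx", "ry", "rz": the turn, a rotation vector about the tool's x, y, z in rad; "hand": the opening, from -1 (shut) to 1 (fully open). In form: [{"dx": .., "dy": .., "dz": .., "rx": .., "ry": .., "rz": .., "hand": ..}, ...]. A call has 1 to 20 rows; each row shifts and turns the commanded pose from where the row before left it, along the tool's axes as they then stand; what a row does not reach is not made up. A row lasts 1/10 s, in which the tool goes at most 50 mm and 8.59 degrees, less where a joint would pass 70% of its speed; a pose out of reach is approached as far as the arm can. A call with a gripper value outside its range is refused whole. The fingers move at their own pace and stop on an object; "squeeze" is the grip in N (left out, the last holds). Time passes only in rows, so rows that do not move let the fingers close. It gives the time, the measured TCP pose, the force, the opening and the grip force at its end, in the units of the state.
- r.state(): the state, without advancing time (a new reading comes with each control period).
- r.capture(name): name is "side" or "top"; returns (picture, depth): 420x560x3 uint8, red, green, blue; 420x560 float32, m along the optical axis (not along the pixel's ray), 0 where there is no reading.
- r.camera_model(name): a dict with "camera_matrix" (3x3 intrinsics, pixels), "dist" ([k1, k2, p1, p2, k3] as OpenCV has them; the pictures are not rectified), "rvec" (rotation vector, rad) and "tvec" (3), from world to camera coordinates, as OpenCV has them. Camera axes: x right, y down, z forward; pixel columns grow to the right and rows downward; lengths in m; the calibration is good to about 2 mm. A picture is of the moment at which its call begins. camera_model takes no time and is no camera call.
- r.finish_job(): hands the job in; it is judged then, once.
Trained networks look in the newest picture that a camera, given by its name, has taken for a name from the list of things; names that differ only in an ending like _2 or _b are one class to them, and where a whole thing is asked for, a point or a joint stands for the part that bears it (a point fixed in the world has none). Each returns a list of dicts, best first, with "confidence" (0 to 1); they miss things now and then, are a little off and sometimes report something else, mostly with a low value. They report only what shows in the picture. A call takes as long as a camera call. They do not tell look-alikes from the thing itself.
- r.recognise(camera, name): "point" ([column, row] in pixels, amid what is visible of it).
- r.trace(camera, name): "region" (420x560 bool, what is visible of it) and "point" ([column, row] in pixels, amid what is visible of it).
- r.landmark_of(camera, name): "point" ([column, row] in pixels: a listed point, or the origin of a listed thing).
The state is a dict: "time_s": time; "joint_positions": joint angles; "qd": joint speeds; "tau": joint torques, N m; "eef_pos": TCP position; "ee_rot": TCP orientation; "contact_force": force on the tool from outside, world axes, zero at the start; "ft_torque": the same for the moment, N m; "gripper_width": finger opening in m; "grasp_force": force on a finger pad.
Only numpy, scipy, OpenCV 4.12 (cv2) and the standard library are available. Lean on these libraries where they do the work, as an engineer would, in place of code of your own. Each camera call takes 0.05 s, during which the arm holds its last target. There are 200 camera calls.

## Working session

There is one attempt and no reset: what is moved stays moved. The work goes in short steps, Python scripts to look and compute and a tool call to move; the robot and the scene stay as the last step left them, time stands still between calls to the robot, and variables do not carry over. Pictures are saved under pics/ and viewed, at most 10 in all, crops included, and the job is handed in when it is done.

Besides the shell and the picture viewer there is one more tool, called after "Call:" as name(argument=value, ...) on one line, values as JSON. servo_tool: Moves the arm, as the interface text tells. Its arguments: {"type":"object","properties":{"deltas":{"type":"array","items":{"type":"object","properties":{"dx":{"type":"number"},"dy":{"type":"number"},"dz":{"type":"number"},"rx":{"type":"number"},"ry":{"type":"number"},"rz":{"type":"number"},"hand":{"type":"number"}}}},"squeeze":{"type":"number"}},"required":["deltas"]}

```bash
mkdir -p pics; ls; cat > h.py <<'E'
import numpy as np, cv2
from workcell import r
def cam(n):
    m=r.camera_model(n);K=np.array(m["camera_matrix"],float);d=np.array(m["dist"],float)
    R=cv2.Rodrigues(np.array(m["rvec"],float))[0];t=np.array(m["tvec"],float).ravel();return K,d,R,t
def ray(n,px):
    K,d,R,t=cam(n);u=cv2.undistortPoints(np.array(px,float).reshape(-1,1,2),K,d).reshape(-1,2)
    D=np.c_[u,np.ones(len(u))]@R; return -R.T@t,D
def onz(n,px,z):
    o,D=ray(n,px); return o+D*((z-o[2])/D[:,2])[:,None]
def proj(n,P):
    K,d,R,t=cam(n);return cv2.projectPoints(np.array(P,float).reshape(-1,3),cv2.Rodrigues(R)[0],t,K,d)[0].reshape(-1,2)
def cloud(n,dep,mask):
    v,u=np.nonzero(mask&(dep>0));o,D=ray(n,np.c_[u,v]);return o+D*dep[v,u][:,None]
E
python3 - <<'E'
from h import *
for n in("top","side"):
    p,d=r.capture(n);cv2.imwrite(f"pics/{n}0.png",p[:,:,::-1]);np.save(n+"0.npy",d);np.save(n+"0p.npy",p)
    print(n,"cam at",ray(n,[[280,210]])[0].round(3))
    for k in("fixture","block_a","loose_block","wedge","grease_tin","wood_stub","plug_gauge"):
        print(k,[(np.round(x["point"]).tolist(),round(x["confidence"],2),onz(n,x["point"],0.03)[0].round(3).tolist()) for x in r.recognise(n,k)])
    for k in("third_place","slant_wall","wedge_home","fixture","loose_block","wedge","block_a","block_b"):
        print("L",k,[(np.round(x["point"],1).tolist(),round(x["confidence"],2),onz(n,x["point"],0.008)[0].round(3).tolist()) for x in r.landmark_of(n,k)])
print(r.state())
E
```

```text
pics
top cam at [ 0.431 -0.005  1.148]
fixture [([281.0, 227.0], 0.95, [0.541, 0.014, 0.03])]
block_a [([246.0, 214.0], 0.79, [0.573, 0.109, 0.03]), ([265.0, 220.0], 0.62, [0.559, 0.057, 0.03])]
loose_block [([166.0, 230.0], 0.88, [0.524, 0.323, 0.03]), ([204.0, 232.0], 0.87, [0.522, 0.221, 0.03])]
wedge [([350.0, 229.0], 0.59, [0.54, -0.172, 0.03]), ([402.0, 235.0], 0.56, [0.528, -0.312, 0.03])]
grease_tin [([395.0, 181.0], 0.93, [0.674, -0.294, 0.03])]
wood_stub [([230.0, 260.0], 0.58, [0.45, 0.148, 0.03])]
plug_gauge [([350.0, 273.0], 0.63, [0.423, -0.171, 0.03])]
L third_place [([277.9, 223.6], 0.68, [0.552, 0.023, 0.008])]
L slant_wall [([293.9, 225.1], 0.95, [0.549, -0.021, 0.008])]
L wedge_home [([283.4, 249.1], 0.98, [0.483, 0.006, 0.008])]
L fixture [([268.1, 217.8], 0.73, [0.568, 0.05, 0.008])]
L loose_block [([168.3, 231.5], 0.95, [0.523, 0.323, 0.008]), ([206.6, 234.0], 0.63, [0.519, 0.218, 0.008])]
L wedge [([335.9, 222.3], 0.58, [0.56, -0.137, 0.008])]
L block_a [([264.4, 220.5], 0.78, [0.56, 0.06, 0.008]), ([248.2, 215.9], 0.69, [0.572, 0.105, 0.008]), ([270.7, 221.0],
[... 1706 characters left out ...]

        7.99100004e+01, -7.22359001e+00]), 'qd': array([ 0.09916368, -0.0241873 ,  0.06613401,  0.03552723,  0.02936093,
       -0.02879073]), 'tau': array([-1.06211515e-03, -4.96836197e+01, -3.89719141e+01, -2.27264254e-04,
        9.68456006e-04,  1.01679113e-06]), 'eef_pos': array([ 0.27453176, -0.56145447,  0.23128078]), 'ee_rot': array([[ 8.98363589e-01,  4.39252618e-01, -2.22753652e-05],
       [ 4.39252618e-01, -8.98363588e-01,  2.93878869e-05],
       [-7.10267075e-06, -3.61855200e-05, -9.99999999e-01]]), 'contact_force': array([-0.40921237, -0.52287225,  0.87854839]), 'ft_torque': array([0.05702794, 0.0272309 , 0.01509669]), 'grasp_force': 0.0, 'gripper_width': 0.08558468509274518}
```

View pics/top0.png

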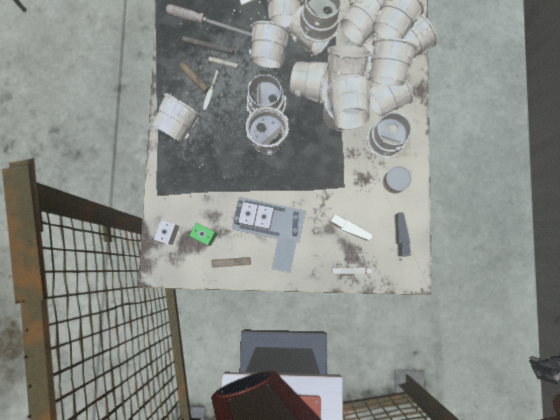

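View pics/side0.png

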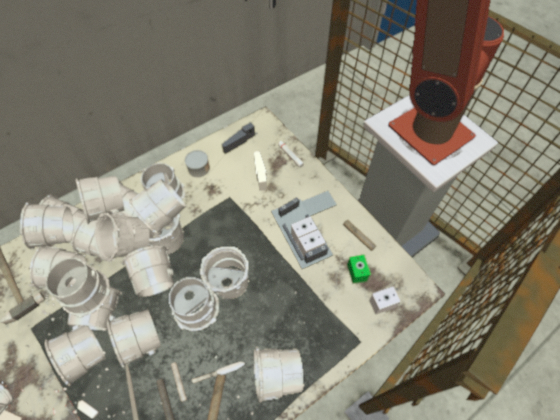

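The top view shows two block-shaped things: an aluminium one at (166,231) and a green one at (203,233), which is the look-alike. Two are wedge-shaped: a bright one at (350,229) and a dark one at (402,235). The fixture is at (270,220), with its runway at (287,255). I'll check the choice in a close crop and get poses from depth.

```bash
python3 - <<'E'
from h import *
p=np.load("top0p.npy");s=np.load("side0p.npy")
f=lambda im,x,y,w,h,k:cv2.resize(im[y:y+h,x:x+w],None,fx=k,fy=k,interpolation=cv2.INTER_CUBIC)
a=f(p,320,195,100,75,4);b=f(s,215,115,100,75,4);c=f(p,225,190,100,75,4);e=f(p,150,205,100,75,4)
cv2.imwrite("pics/crop.png",np.vstack([np.hstack([a,b]),np.hstack([c,e])])[:,:,::-1])
for n,lst in(("top",[(350,229),(402,235),(166,231)]),("side",[(260,170),(240,137)])):
    im=p if n=="top" else s
    for u,v in lst: print(n,u,v,im[v-2:v+3,u-2:u+3].reshape(-1,3).mean(0).round())
d=np.load("top0.npy");P=cloud("top",d,np.ones_like(d,bool))
def rect(x0,x1,y0,y1,z0,z1,l):
    q=P[(P[:,0]>x0)&(P[:,0]<x1)&(P[:,1]>y0)&(P[:,1]<y1)&(P[:,2]>z0)&(P[:,2]<z1)]
    if len(q)<5: print(l,len(q));return
    print(l,len(q),q.mean(0).round(4),cv2.minAreaRect((q[:,:2]*1000).astype(np.float32)))
rect(.46,.58,.27,.37,-.02,.02,"bench");rect(.46,.58,.27,.38,.04,.06,"loose")
rect(.46,.58,.17,.27,.04,.06,"green")
rect(.5,.64,.02,.15,.05,.07,"rowAB");rect(.45,.7,-.06,.02,.035,.06,"wall")
rect(.46,.62,-.26,-.08,.015,.06,"brightwedge");rect(.46,.62,-.26,-.08,.042,.06,"bright tang")
rect(.4,.62,-.4,-.27,.015,.06,"darkwedge");rect(.4,.62,-.4,-.27,.042,.06,"dark tang")
E
```

```text
top 350 229 [231. 237. 237.]
top 402 235 [112. 117. 126.]
top 166 231 [158. 163. 172.]
side 260 170 [249. 251. 231.]
side 240 137 [89. 93. 94.]
bench 1184 [0.5184 0.3158 0.0006] ((519.9508666992188, 320.03753662109375), (99.92237091064453, 119.54985809326172), 89.86748504638672)
loose 333 [0.5195 0.321  0.0499] ((519.9464721679688, 322.3323974609375), (41.07408905029297, 55.047916412353516), 73.68046569824219)
green 327 [0.5163 0.2224 0.0499] ((516.5352172851562, 223.0060272216797), (56.86437225341797, 38.869632720947266), 65.01629638671875)
rowAB 697 [0.5692 0.0852 0.0573] ((570.82568359375, 88.44073486328125), (96.9810562133789, 58.979881286621094), 79.43694305419922)
wall 118 [ 0.5501 -0.0233  0.0438] ((550.357421875, -22.296064376831055), (61.69207763671875, 13.371891975402832), 1.2424975633621216)
brightwedge 423 [ 0.5432 -0.1708  0.0377] ((541.5020141601562, -173.56532287597656), (117.19487762451172, 28.86470603942871), 61.81044006347656)
bright tang 115 [ 0.5602 -0.1376  0.0475] ((560.2124633789062, -138.05934143066406), (35.42831039428711, 22.840612411499023), 62.49372100830078)
darkwedge 467 [ 0.5276 -0.3098  0.0366] ((531.5938720703125, -313.0389404296875), (116.47179412841797, 29.89740562438965), 3.0299267768859863)
dark tang 117 [ 0.4909 -0.3147  0.0469] ((490.6982421875, -314.88507080078125), (34.62727737426758, 21.384204864501953), 0.018090030178427696)
```

View pics/crop.png

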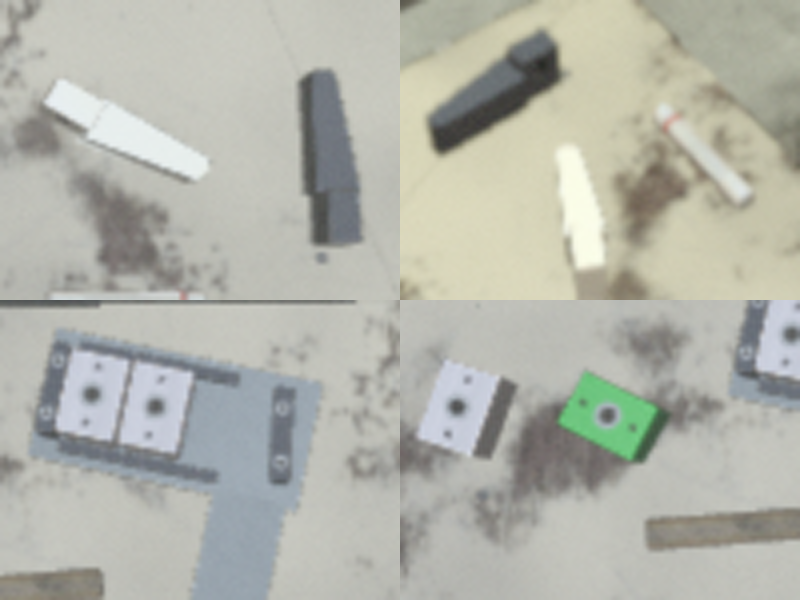

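The crop shows the bright wedge (crop a, around (130,130)) to be plain white and the other (crop a, (330,155)) dark blue-grey, like the fixture's steel stop and wall. I'll take the dark one at top pixel (402,235) as the steel wedge. The bare aluminium block at (166,231) is the loose block. Next I fit exact poses.

```bash
cat > fit.py <<'E'
from h import *
from scipy.optimize import minimize
from scipy.ndimage import gaussian_filter,map_coordinates
G=0.5; N=600   # mm grid, +-150
ax=(np.arange(N)-N/2)*G; X,Y=np.meshgrid(ax,ax,indexing="ij")
def mask(poly):
    m=np.zeros((N,N),np.uint8);q=np.array(poly)/G+N/2;cv2.fillPoly(m,[q[:,::-1].round().astype(np.int32)],1);return m>0
R=lambda x0,x1,y0,y1:mask([(x0,y0),(x1,y0),(x1,y1),(x0,y1)])
H={}
h=np.zeros((N,N));h[R(-28,28,-20,20)]=50;H["block"]=h;
h=np.zeros((N,N));h[mask([(17.5,-15),(96,-2.1),(100,2.5),(100,11),(96,15),(17.5,15)])]=36;h[R(-17.5,17.5,-11,11)]=48;H["wedge"]=h
h=np.full((N,N),np.nan);h[R(-45,45,-56,80)]=8;h[R(30.5,38.5,-32,80)]=20;h[R(-38.5,-30.5,-32,80)]=20
h[R(-140,-55,-105,-5)]=0;h[R(-130,-40,-82,-30)]=8;h[R(-28,28,80,86)]=50;h[mask([(-31,-67),(31,-57),(31,-63),(-31,-73)])]=44
H["fixture"]=h
def fit(kind,P,x0,rad,zmax=1):
    P=P[(np.hypot(P[:,0]-x0[0],P[:,1]-x0[1])<rad)&(P[:,2]<zmax)]*1000
    h=H[kind];w=np.isfinite(h).astype(float);hh=gaussian_filter(np.nan_to_num(h),2)/np.maximum(gaussian_filter(w,2),1e-6)
    w=w>0
    def cost(p):
        c,s=np.cos(p[2]/30),np.sin(p[2]/30);d=P[:,:2]-p[:2]
        a=np.c_[d@[c,s],d@[-s,c]].T/G+N/2
        m=map_coordinates(hh,a,order=1);k=map_coordinates(w.astype(float),a,order=0)>0
        e=np.where(k,np.minimum(np.abs(m-P[:,2]),8),4);return e.mean()
    best=None
    for da in(-4,0,4):
        o=minimize(cost,[x0[0]*1e3,x0[1]*1e3,np.radians(x0[2]+da)*30],method="Nelder-Mead",options=dict(initial_simplex=None,xatol=.02,fatol=1e-5,maxiter=800))
        if best is None or o.fun<best.fun:best=o
    return best.x[0],best.x[1],np.degrees(best.x[2]/30),best.fun
E
python3 - <<'E'
from fit import *
for n in("top","side"):
    d=np.load(n+"0.npy");P=cloud(n,d,np.ones_like(d,bool))
    print(n)
    print("loose",np.round(fit("block",P,(.5195,.3215,-16),.045),2))
    print("wedge",np.round(fit("wedge",P,(.4907,-.3149,2),.14),2))
    print("fixt",np.round(fit("fixture",P,(.560,.046,-13),.15,.054),2))
    q=P[(abs(P[:,2]-.058)<.004)&(P[:,0]>.5)&(P[:,0]<.64)&(P[:,1]>.02)&(P[:,1]<.15)]
    print("AB",len(q),cv2.minAreaRect((q[:,:2]*1000).astype(np.float32)))
E
```

```text
top
loose [520.44 322.76 -17.12   2.62]
wedge [ 491.5  -316.12    1.53    2.21]
fixt [562.84  44.29 -10.39   3.5 ]
AB 608 ((569.7239990234375, 87.16633605957031), (94.1385726928711, 55.83052444458008), 80.09247589111328)
side
loose [519.33 322.08 -14.28   2.69]
wedge [ 489.73 -318.52    1.93    2.32]
fixt [561.5   41.79 -10.93   3.6 ]
AB 627 ((569.9839477539062, 86.85282897949219), (94.14868927001953, 56.85694885253906), 79.9455337524414)
```

```bash
cat > ov.py <<'E'
from h import *
def rc(x0,x1,y0,y1,z):return np.array([(x0,y0,z),(x1,y0,z),(x1,y1,z),(x0,y1,z)],float)
def fixlines():return [rc(30.5,38.5,-32,80,20),rc(-38.5,-30.5,-32,80,20),rc(-130,-40,-82,-30,8),np.array([(-31,-67,44),(31,-57,44),(31,-58,44),(-31,-68,44)],float),rc(-28,28,80,81,50)]
BL=[rc(-28,28,-20,20,50)];WL=[np.array([(17.5,-15,36),(96,-2.1,36),(100,2.5,36),(100,11,36),(96,15,36),(17.5,15,36)],float),rc(-17.5,17.5,-11,11,48)]
def W(p,L):
    a=np.radians(p[2]);c,s=np.cos(a),np.sin(a);return np.c_[p[0]+c*L[:,0]-s*L[:,1],p[1]+s*L[:,0]+c*L[:,1],L[:,2]]/1000
def ov(n,im,items,x,y,w,h,k):
    o=cv2.resize(im[y:y+h,x:x+w],None,fx=k,fy=k,interpolation=cv2.INTER_CUBIC)[:,:,::-1].copy()
    for p,LL,col in items:
        for L in LL:
            q=(proj(n,W(p,L))-[x,y]+.5)*k-.5;cv2.polylines(o,[(q*8).round().astype(np.int32)],True,col,1,cv2.LINE_AA,3)
    return o
E
python3 - <<'E'
from ov import *
p=np.load("top0p.npy");s=np.load("side0p.npy")
F=((562.8,44.3,-10.4),fixlines(),(0,0,255));F2=((561.5,41.8,-10.9),fixlines(),(0,0,255))
a=ov("top",p,[F],225,190,80,60,5);b=ov("side",s,[F2],260,180,80,60,5)
c=ov("top",p,[((491.5,-316.1,1.5),WL,(0,0,255))],375,195,80,60,5);e=ov("top",p,[((520.4,322.8,-16),BL,(0,0,255))],130,205,80,60,5)
cv2.imwrite("pics/ov.png",np.vstack([np.hstack([a,b]),np.hstack([c,e])]))
E
```

```text
(no output)
```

View pics/ov.png

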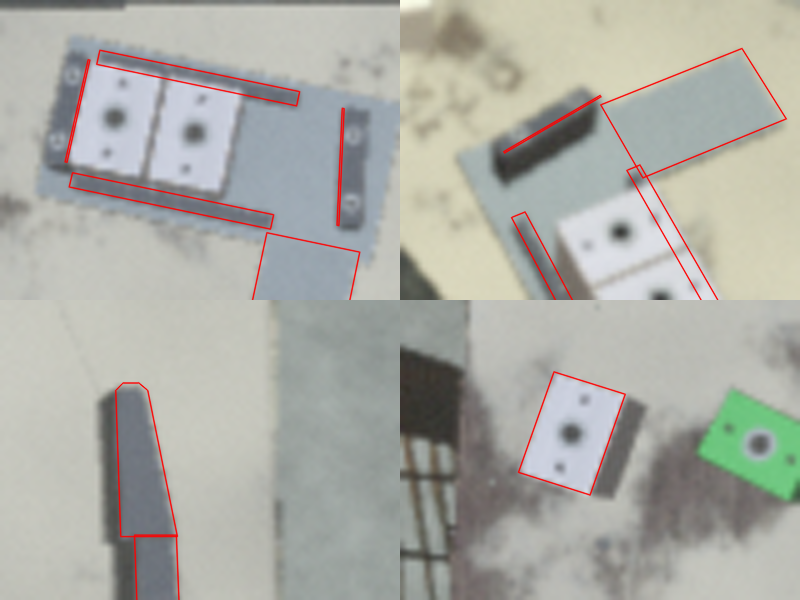

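The overlay shows the loose block (crop (570,435)) and wedge (crop (145,460)) outlines fitting well. The fixture outline (crop (200,130)) is within about 2 mm. I'll refine it on image edges.

```bash
cat > ed.py <<'E'
from ov import *
from scipy.optimize import minimize
from scipy.ndimage import map_coordinates,gaussian_filter
S=lambda *s:[np.array(q,float) for q in s]
FS=S([(38.5,-32,20),(38.5,75,20)],[(-38.5,-32,20),(-38.5,75,20)],[(30.5,-32,20),(38.5,-32,20)],[(-30.5,-32,20),(-38.5,-32,20)],
 [(-130,-82,8),(-55,-82,8)],[(-130,-30,8),(-55,-30,8)],[(-130,-82,8),(-130,-30,8)],[(-31,-67,44),(31,-57,44)],[(-28,80,50),(28,80,50)])
BS=S([(-28,-20,50),(28,-20,50)],[(-28,20,50),(28,20,50)],[(-28,-20,50),(-28,20,50)],[(28,-20,50),(28,20,50)])
WS=S([(17.5,-15,36),(96,-2.1,36)],[(17.5,15,36),(96,15,36)],[(100,2.5,36),(100,11,36)],[(-17.5,-11,48),(17.5,-11,48)],[(-17.5,11,48),(17.5,11,48)],[(-17.5,-11,48),(-17.5,11,48)])
def edge(n,im,segs,x0,z0=0):
    g=gaussian_filter(im.astype(float),(1,1,0));gy,gx=np.gradient(g,axis=(0,1))
    def cost(p):
        q=[p[0],p[1],np.degrees(p[2]/60)];t=0;L=0
        for s in segs:
            l=np.linalg.norm(s[1]-s[0]);a=np.linspace(0,1,max(4,int(l/2)))[:,None]
            P=s[0]*(1-a)+s[1]*a+[0,0,z0];uv=proj(n,W(q,P));d=uv[-1]-uv[0];d/=np.linalg.norm(d)
            r_=sum(abs(map_coordinates(gx[...,c],uv.T[::-1],order=1)*-d[1]+map_coordinates(gy[...,c],uv.T[::-1],order=1)*d[0]) for c in range(3))
            t+=l*np.sqrt(r_+1).mean();L+=l
        return -t/L
    o=min((minimize(cost,[x0[0]+a,x0[1]+b,np.radians(x0[2]+c)*60],method="Nelder-Mead",options=dict(xatol=.02,fatol=1e-4)) for a in(-2,2) for b in(-2,2) for c in(-1.5,1.5)),key=lambda o:o.fun)
    return np.round([o.x[0],o.x[1],np.degrees(o.x[2]/60),o.fun],2)
E
python3 - <<'E'
from ed import *
for n in("top","side"):
    im=np.load(n+"0p.npy")
    print(n,"fix",edge(n,im,FS,(562.5,43.5,-10.6)),"loose",edge(n,im,BS,(520,322.5,-16)),"wedge",edge(n,im,WS,(491,-317,1.6)))
    print(" a",edge(n,im,BS,(573,103,-10.5),8)," b",edge(n,im,BS,(566,63,-10.5),8))
E
```

```text
Traceback (most recent call last):
  File "ed.py", line 19, in edge
    o=min((minimize(cost,[x0[0]+a,x0[1]+b,np.radians(x0[2]+c)*60],method="Nelder-Mead",options=dict(xatol=.02,fatol=1e-4)) for a in(-2,2) for b in(-2,2) for c in(-1.5,1.5)),key=lambda o:o.fun)
  File "ed.py", line 19, in <genexpr>
    o=min((minimize(cost,[x0[0]+a,x0[1]+b,np.radians(x0[2]+c)*60],method="Nelder-Mead",options=dict(xatol=.02,fatol=1e-4)) for a in(-2,2) for b in(-2,2) for c in(-1.5,1.5)),key=lambda o:o.fun)
           ~~~~~~~~^^^^^^^^^^^^^^^^^^^^^^^^^^^^^^^^^^^^^^^^^^^^^^^^^^^^^^^^^^^^^^^^^^^^^^^^^^^^^^^^^^^^^^^^^^^^^^^^^^^^^^^
  File "ed.py", line 15, in cost
    P=s[0]*(1-a)+s[1]*a+[0,0,z0];uv=proj(n,W(q,P));d=uv[-1]-uv[0];d/=np.linalg.norm(d)
                                    ~~~~^^^^^^^^^^
  File "h.py", line 12, in proj
    K,d,R,t=cam(n);return cv2.projectPoints(np.array(P,float).reshape(-1,3),cv2.Rodrigues(R)[0],t,K,d)[0].reshape(-1,2)
            ~~~^^^
  File "h.py", line 4, in cam
    m=r.camera_model(n);K=np.array(m["camera_matrix"],float);d=np.array(m["dist"],float)
ValueError: time passes only in moves, steps and waits
```

```bash
sed -i 's/^def cam(n)/import functools\n@functools.cache\ndef cam(n)/' h.py
python3 - <<'E'
from ed import *
for n in("top","side"):
    im=np.load(n+"0p.npy")
    print(n,"fix",edge(n,im,FS,(562.5,43.5,-10.6)),"loose",edge(n,im,BS,(520,322.5,-16)),"wedge",edge(n,im,WS,(491,-317,1.6)))
    print(" a",edge(n,im,BS,(573,103,-10.5),8)," b",edge(n,im,BS,(566,63,-10.5),8))
print(r.state()["time_s"])
E
```

```text
top fix [563.08  44.12 -10.67  -5.8 ] loose [519.88 322.09 -17.23  -6.91] wedge [ 488.9  -316.1     1.34   -6.48]
 a [572.75 103.58 -10.84  -7.41]  b [564.88  59.68 -10.45  -6.97]
side fix [563.99  43.59 -11.73  -5.56] loose [520.79 322.3  -16.67  -7.81] wedge [ 491.75 -315.17    1.82   -7.37]
 a [573.82 103.92 -10.33  -6.83]  b [565.66  58.95 -11.14  -6.  ]
1.6
```

Call:
servo_tool(deltas=[{"rz": -0.1364, "hand": 1}, {"rz": -0.1364}, {"rz": -0.1364}, {"rz": -0.1364}, {"rz": -0.1364}, {"rz": -0.1364}, {"dx": 0.045}, {"dx": 0.045}, {"dx": 0.045}, {"dx": 0.045}, {"dx": 0.045}, {"dx": 0.045}, {"dx": 0.045}, {"dx": 0.045}, {"dx": 0.045}, {"dx": 0.045}])

```text
schema error: expected keys dx, dy, dz, rx, ry, rz, hand
```

Call:
servo_tool(deltas=[{"dx": 0.045}, {"dx": 0.045}, {"dx": 0.045}, {"dx": 0.045}, {"dx": 0.045}, {"dx": 0.045}, {"dx": 0.045}, {"dx": 0.045}, {"dx": 0.045}, {"dx": 0.045}, {}])

```text
schema error: expected keys dx, dy, dz, rx, ry, rz, hand
```

```bash
cat > go.py <<'E'
import sys
from h import *
# go.py x y z(mm) toolx_yaw(deg): delta in tool axes after the turn
def go(x,y,z,yaw):
    s=r.state();R=np.array(s["ee_rot"]);p=np.array(s["eef_pos"]);cur=np.degrees(np.arctan2(R[1,0],R[0,0]))
    a=np.radians(yaw);d=np.array([x,y,z])/1000-p
    print("t",round(s["time_s"],2),"pos",p.round(4),"yaw",cur.round(2),"tilt",R[2].round(4),"j",np.round(s["joint_positions"],0),"F",np.round(s["contact_force"],1),"w",round(s["gripper_width"],4),"g",round(s["grasp_force"],1))
    print("rz",-np.radians((yaw-cur+180)%360-180).round(4),"dx %.4f dy %.4f dz %.4f"%(d@[np.cos(a),np.sin(a),0],d@[np.sin(a),-np.cos(a),0],-d[2]))
if __name__=="__main__": go(*map(float,sys.argv[1:5]))
E
python3 go.py 520.3 322.2 22 73
```

```text
t 1.6 pos [ 0.2745 -0.5615  0.2313] yaw 26.06 tilt [-0. -0. -1.] j [-71.  13.  87.  -0.  80.  -7.] F [-0.4 -0.5  0.9] w 0.0856 g 0.0
rz -0.8193 dx 0.9169 dy -0.0233 dz 0.2093
```

Call:
servo_tool(deltas=[{"dx": 0, "dy": 0, "dz": 0, "rx": 0, "ry": 0, "rz": -0.137, "hand": 1}, {"dx": 0, "dy": 0, "dz": 0, "rx": 0, "ry": 0, "rz": -0.137, "hand": 1}, {"dx": 0, "dy": 0, "dz": 0, "rx": 0, "ry": 0, "rz": -0.137, "hand": 1}, {"dx": 0, "dy": 0, "dz": 0, "rx": 0, "ry": 0, "rz": -0.137, "hand": 1}, {"dx": 0, "dy": 0, "dz": 0, "rx": 0, "ry": 0, "rz": -0.137, "hand": 1}, {"dx": 0, "dy": 0, "dz": 0, "rx": 0, "ry": 0, "rz": -0.134, "hand": 1}, {"dx": 0.046, "dy": -0.001, "dz": 0, "rx": 0, "ry": 0, "rz": 0, "hand": 1}, {"dx": 0.046, "dy": -0.001, "dz": 0, "rx": 0, "ry": 0, "rz": 0, "hand": 1}, {"dx": 0.046, "dy": -0.001, "dz": 0, "rx": 0, "ry": 0, "rz": 0, "hand": 1}, {"dx": 0.046, "dy": -0.001, "dz": 0, "rx": 0, "ry": 0, "rz": 0, "hand": 1}, {"dx": 0.046, "dy": -0.001, "dz": 0, "rx": 0, "ry": 0, "rz": 0, "hand": 1}, {"dx": 0.046, "dy": -0.001, "dz": 0, "rx": 0, "ry": 0, "rz": 0, "hand": 1}, {"dx": 0.046, "dy": -0.001, "dz": 0, "rx": 0, "ry": 0, "rz": 0, "hand": 1}, {"dx": 0.046, "dy": -0.001, "dz": 0, "rx": 0, "ry": 0, "rz": 0, "hand": 1}, {"dx": 0.046, "dy": -0.001, "dz": 0, "rx": 0, "ry": 0, "rz": 0, "hand": 1}, {"dx": 0.046, "dy": -0.001, "dz": 0, "rx": 0, "ry": 0, "rz": 0, "hand": 1}])

```text
time_s: 3.2
eef_pos: [0.3998, -0.117, 0.2317]
ee_rot: [[0.293, 0.956, 0.001], [0.956, -0.293, -0.001], [-0.0, 0.001, -1.0]]
contact_force: [1.1, -0.4, 0.5]
gripper_width: 0.0855
grasp_force: 0.0
```

Call:
servo_tool(deltas=[{"dx": 0.046, "dy": -0.001, "dz": 0, "rx": 0, "ry": 0, "rz": 0, "hand": 1}, {"dx": 0.046, "dy": -0.001, "dz": 0, "rx": 0, "ry": 0, "rz": 0, "hand": 1}, {"dx": 0.046, "dy": -0.001, "dz": 0, "rx": 0, "ry": 0, "rz": 0, "hand": 1}, {"dx": 0.046, "dy": -0.001, "dz": 0, "rx": 0, "ry": 0, "rz": 0, "hand": 1}, {"dx": 0.046, "dy": -0.001, "dz": 0, "rx": 0, "ry": 0, "rz": 0, "hand": 1}, {"dx": 0.046, "dy": -0.001, "dz": 0, "rx": 0, "ry": 0, "rz": 0, "hand": 1}, {"dx": 0.046, "dy": -0.001, "dz": 0, "rx": 0, "ry": 0, "rz": 0, "hand": 1}, {"dx": 0.046, "dy": -0.001, "dz": 0, "rx": 0, "ry": 0, "rz": 0, "hand": 1}, {"dx": 0.046, "dy": -0.001, "dz": 0, "rx": 0, "ry": 0, "rz": 0, "hand": 1}, {"dx": 0.04, "dy": -0.001, "dz": 0, "rx": 0, "ry": 0, "rz": 0, "hand": 1}, {"dx": 0, "dy": 0, "dz": 0, "rx": 0, "ry": 0, "rz": 0, "hand": 1}, {"dx": 0, "dy": 0, "dz": 0, "rx": 0, "ry": 0, "rz": 0, "hand": 1}])

```text
time_s: 4.4
eef_pos: [0.5226, 0.3191, 0.2307]
ee_rot: [[0.291, 0.957, -0.001], [0.957, -0.291, -0.001], [-0.001, -0.001, -1.0]]
contact_force: [0.2, -0.3, -0.2]
gripper_width: 0.0853
grasp_force: 0.0
```

```bash
python3 go.py 520.3 322.2 22 73
```

```text
t 4.4 pos [0.5226 0.3191 0.2307] yaw 73.09 tilt [-1.e-03 -7.e-04 -1.e+00] j [24. 11. 89. -0. 80. 41.] F [ 0.2 -0.3 -0.2] w 0.0853 g 0.0
rz 0.0015 dx 0.0023 dy -0.0031 dz 0.2087
```

Call:
servo_tool(deltas=[{"dx": 0.0023, "dy": -0.003, "dz": 0.04, "rx": 0, "ry": 0, "rz": 0, "hand": 1}, {"dx": 0, "dy": 0, "dz": 0.045, "rx": 0, "ry": 0, "rz": 0, "hand": 1}, {"dx": 0, "dy": 0, "dz": 0.045, "rx": 0, "ry": 0, "rz": 0, "hand": 1}, {"dx": 0, "dy": 0, "dz": 0.03, "rx": 0, "ry": 0, "rz": 0, "hand": 1}, {"dx": 0, "dy": 0, "dz": 0.025, "rx": 0, "ry": 0, "rz": 0, "hand": 1}, {"dx": 0, "dy": 0, "dz": 0.015, "rx": 0, "ry": 0, "rz": 0, "hand": 1}, {"dx": 0, "dy": 0, "dz": 0.01, "rx": 0, "ry": 0, "rz": 0, "hand": 1}, {"dx": 0, "dy": 0, "dz": 0, "rx": 0, "ry": 0, "rz": 0, "hand": 1}, {"dx": 0, "dy": 0, "dz": 0, "rx": 0, "ry": 0, "rz": 0, "hand": 1}])

```text
time_s: 5.3
eef_pos: [0.5217, 0.3216, 0.0226]
ee_rot: [[0.293, 0.956, 0.002], [0.956, -0.293, 0.001], [0.001, 0.001, -1.0]]
contact_force: [0.3, -1.0, -0.6]
gripper_width: 0.0855
grasp_force: 0.0
```

Call:
servo_tool(squeeze=40, deltas=[{"dx": 0, "dy": 0, "dz": 0, "rx": 0, "ry": 0, "rz": 0, "hand": -1}, {"dx": 0, "dy": 0, "dz": 0, "rx": 0, "ry": 0, "rz": 0, "hand": -1}, {"dx": 0, "dy": 0, "dz": 0, "rx": 0, "ry": 0, "rz": 0, "hand": -1}, {"dx": 0, "dy": 0, "dz": 0, "rx": 0, "ry": 0, "rz": 0, "hand": -1}, {"dx": 0, "dy": 0, "dz": 0, "rx": 0, "ry": 0, "rz": 0, "hand": -1}, {"dx": 0, "dy": 0, "dz": 0, "rx": 0, "ry": 0, "rz": 0, "hand": -1}, {"dx": 0, "dy": 0, "dz": 0, "rx": 0, "ry": 0, "rz": 0, "hand": -1}])

```text
time_s: 6.0
eef_pos: [0.5217, 0.322, 0.0227]
ee_rot: [[0.293, 0.956, 0.002], [0.956, -0.293, 0.001], [0.001, 0.002, -1.0]]
contact_force: [-0.5, 0.1, 5.7]
gripper_width: 0.0549
grasp_force: 44.0
```

Call:
servo_tool(deltas=[{"dx": 0, "dy": 0, "dz": -0.02, "rx": 0, "ry": 0, "rz": 0, "hand": -1}, {"dx": 0, "dy": 0, "dz": -0.04, "rx": 0, "ry": 0, "rz": 0, "hand": -1}, {"dx": 0, "dy": 0, "dz": -0.035, "rx": 0, "ry": 0, "rz": -0.0525, "hand": -1}, {"dx": 0, "dy": 0, "dz": 0, "rx": 0, "ry": 0, "rz": -0.0525, "hand": -1}, {"dx": 0, "dy": 0, "dz": 0, "rx": 0, "ry": 0, "rz": 0, "hand": -1}])

```text
time_s: 6.5
eef_pos: [0.5212, 0.3217, 0.1175]
ee_rot: [[0.19, 0.982, 0.002], [0.982, -0.19, 0.001], [0.001, 0.002, -1.0]]
contact_force: [-0.6, -0.1, -3.6]
gripper_width: 0.0556
grasp_force: 43.5
```

```bash
python3 go.py 558.1 17.4 115 79
```

```text
t 6.5 pos [0.5212 0.3217 0.1175] yaw 79.03 tilt [ 0.0011  0.0017 -1.    ] j [24. 17. 95. -0. 68. 35.] F [-0.6 -0.1 -3.6] w 0.0556 g 43.5
rz 0.0006 dx -0.2917 dy 0.0943 dz 0.0025
```

Call:
servo_tool(deltas=[{"dx": -0.02, "dy": 0.006, "dz": 0, "rx": 0, "ry": 0, "rz": 0, "hand": -1}, {"dx": -0.04, "dy": 0.013, "dz": 0, "rx": 0, "ry": 0, "rz": 0, "hand": -1}, {"dx": -0.045, "dy": 0.015, "dz": 0, "rx": 0, "ry": 0, "rz": 0, "hand": -1}, {"dx": -0.045, "dy": 0.015, "dz": 0, "rx": 0, "ry": 0, "rz": 0, "hand": -1}, {"dx": -0.045, "dy": 0.015, "dz": 0, "rx": 0, "ry": 0, "rz": 0, "hand": -1}, {"dx": -0.04, "dy": 0.013, "dz": 0, "rx": 0, "ry": 0, "rz": 0, "hand": -1}, {"dx": -0.035, "dy": 0.011, "dz": 0, "rx": 0, "ry": 0, "rz": 0, "hand": -1}, {"dx": -0.0217, "dy": 0.0063, "dz": 0, "rx": 0, "ry": 0, "rz": 0, "hand": -1}, {"dx": 0, "dy": 0, "dz": 0, "rx": 0, "ry": 0, "rz": 0, "hand": -1}, {"dx": 0, "dy": 0, "dz": 0, "rx": 0, "ry": 0, "rz": 0, "hand": -1}])

```text
time_s: 7.5
eef_pos: [0.5564, 0.017, 0.1148]
ee_rot: [[0.193, 0.981, -0.003], [0.981, -0.193, 0.001], [0.0, -0.003, -1.0]]
contact_force: [0.0, 1.5, -1.3]
gripper_width: 0.0554
grasp_force: 43.4
```

```bash
python3 - <<'E'
from ed import *
from go import go
go(558.1,17.4,31,79)
p=r.state()["eef_pos"]*1000
o=[]
for n in("top","side"):
    im,d=r.capture(n);np.save(n+"1p.npy",im)
    z0=p[2]-22.7
    o.append(ov(n,im,[((p[0],p[1],-11),[L+[0,0,z0] for L in BL]+[rc(-28,28,-20,20,z0)],(0,0,255)),((563.3,43.9,-11),fixlines(),(0,255,0))],*( (235,180) if n=="top" else (265,170)),80,80,5))
cv2.imwrite("pics/hold.png",np.hstack(o))
E
```

```text
t 7.5 pos [0.5564 0.017  0.1148] yaw 78.86 tilt [ 2.0e-04 -3.1e-03 -1.0e+00] j [ -6.  10. 104.   0.  67.   5.] F [ 0.   1.5 -1.3] w 0.0554 g 43.4
rz -0.0025 dx 0.0007 dy 0.0016 dz 0.0838
```

View pics/hold.png

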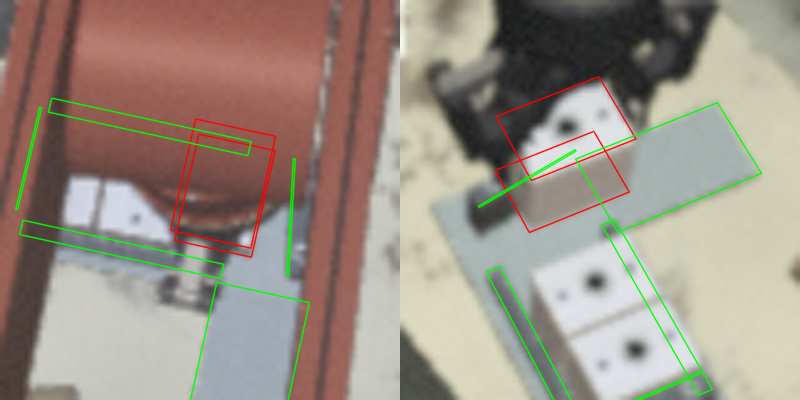

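Call:
servo_tool(deltas=[{"dx": 0, "dy": 0.001, "dz": 0.03, "rx": 0, "ry": 0, "rz": 0, "hand": -1}, {"dx": 0, "dy": 0, "dz": 0.025, "rx": 0, "ry": 0, "rz": 0, "hand": -1}, {"dx": 0, "dy": 0, "dz": 0.01, "rx": 0, "ry": 0, "rz": 0, "hand": -1}, {"dx": 0, "dy": 0, "dz": 0, "rx": 0, "ry": 0, "rz": 0, "hand": -1}, {"dx": 0, "dy": 0, "dz": 0, "rx": 0, "ry": 0, "rz": 0, "hand": -1}])

```text
time_s: 8.1
eef_pos: [0.5591, 0.0175, 0.052]
ee_rot: [[0.19, 0.982, 0.001], [0.982, -0.19, 0.0], [0.0, 0.001, -1.0]]
contact_force: [1.0, 0.2, -2.6]
gripper_width: 0.0551
grasp_force: 43.2
```

```bash
python3 - <<'E'
from ed import *
from go import go
go(558.1,17.4,31,79)
p=r.state()["eef_pos"]*1000
n="side";im,d=r.capture(n);np.save(n+"2p.npy",im);z0=p[2]-22.7
a=ov(n,im,[((563.8,43.6,-11.4),fixlines(),(0,255,0)),((p[0],p[1],-11),[rc(-28,28,-20,20,z0+50)],(0,0,255))],270,185,80,70,8)
cv2.imwrite("pics/hold2.png",a)
S1=[s+[0,0,z0] for s in [BS[0],BS[1]]]
print(edge(n,im,BS,(p[0],p[1],-11),z0), edge(n,im,FS[:4]+FS[4:7],(563.8,43.6,-11.4)))
E
```

```text
t 8.1 pos [0.5591 0.0175 0.052 ] yaw 79.05 tilt [ 1.e-04  6.e-04 -1.e+00] j [ -6.  15. 105.   0.  60.   5.] F [ 1.   0.2 -2.6] w 0.0551 g 43.2
rz 0.0008 dx -0.0003 dy -0.0009 dz 0.0210
[558.56  20.41 -12.94  -7.5 ] [565.6   49.99  -9.82  -5.36]
```

View pics/hold2.png

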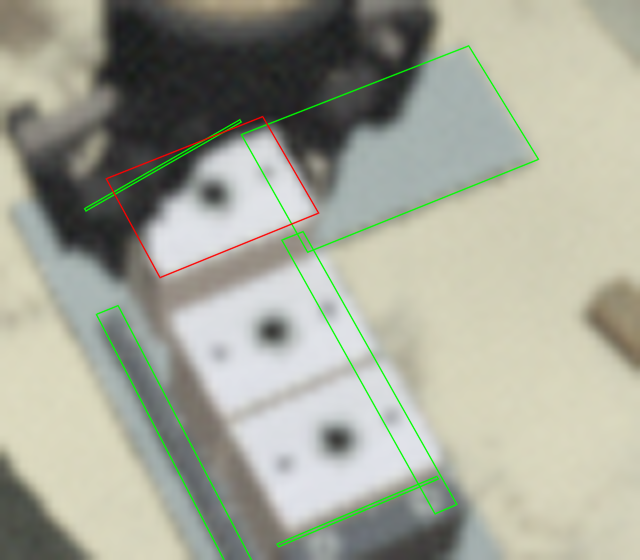

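The side view shows the held block (210,190) lined up with the two in the row (270,330) and (335,440), within about 1 px. I'll lower it while feeling for contact.

Call:
servo_tool(deltas=[{"dx": 0, "dy": -0.001, "dz": 0.004, "rx": 0, "ry": 0, "rz": 0, "hand": -1}, {"dx": 0, "dy": 0, "dz": 0.004, "rx": 0, "ry": 0, "rz": 0, "hand": -1}, {"dx": 0, "dy": 0, "dz": 0.003, "rx": 0, "ry": 0, "rz": 0, "hand": -1}, {"dx": 0, "dy": 0, "dz": 0.002, "rx": 0, "ry": 0, "rz": 0, "hand": -1}, {"dx": 0, "dy": 0, "dz": 0, "rx": 0, "ry": 0, "rz": 0, "hand": -1}])

```text
time_s: 8.65
eef_pos: [0.5573, 0.0171, 0.0379]
ee_rot: [[0.191, 0.982, -0.001], [0.982, -0.191, 0.0], [-0.0, -0.001, -1.0]]
contact_force: [0.2, -0.4, -1.7]
gripper_width: 0.0554
grasp_force: 43.3
```

Call:
servo_tool(deltas=[{"dx": 0, "dy": 0, "dz": 0.003, "rx": 0, "ry": 0, "rz": 0, "hand": -1}, {"dx": 0, "dy": 0, "dz": 0.002, "rx": 0, "ry": 0, "rz": 0, "hand": -1}, {"dx": 0, "dy": 0, "dz": 0.001, "rx": 0, "ry": 0, "rz": 0, "hand": -1}, {"dx": 0, "dy": 0, "dz": 0.001, "rx": 0, "ry": 0, "rz": 0, "hand": -1}, {"dx": 0, "dy": 0, "dz": 0, "rx": 0, "ry": 0, "rz": 0, "hand": -1}])

```text
time_s: 9.15
eef_pos: [0.5575, 0.0171, 0.0311]
ee_rot: [[0.191, 0.982, -0.0], [0.982, -0.191, 0.0], [-0.0, -0.0, -1.0]]
contact_force: [-0.5, 1.0, -1.1]
gripper_width: 0.0551
grasp_force: 43.3
```

Call:
servo_tool(deltas=[{"dx": 0.001, "dy": 0, "dz": 0, "rx": 0, "ry": 0, "rz": 0, "hand": -1}, {"dx": 0.001, "dy": 0, "dz": 0, "rx": 0, "ry": 0, "rz": 0, "hand": -1}, {"dx": 0.001, "dy": 0, "dz": 0, "rx": 0, "ry": 0, "rz": 0, "hand": -1}, {"dx": 0.001, "dy": 0, "dz": 0, "rx": 0, "ry": 0, "rz": 0, "hand": -1}, {"dx": 0, "dy": 0, "dz": 0, "rx": 0, "ry": 0, "rz": 0, "hand": -1}])

```text
time_s: 9.65
eef_pos: [0.5584, 0.0212, 0.0313]
ee_rot: [[0.191, 0.982, 0.0], [0.982, -0.191, 0.0], [0.0, 0.0, -1.0]]
contact_force: [0.3, 0.6, -2.9]
gripper_width: 0.0552
grasp_force: 43.3
```

Call:
servo_tool(deltas=[{"dx": 0, "dy": 0, "dz": 0.0005, "rx": 0, "ry": 0, "rz": 0, "hand": 1}, {"dx": 0, "dy": 0, "dz": 0, "rx": 0, "ry": 0, "rz": 0, "hand": 1}, {"dx": 0, "dy": 0, "dz": 0, "rx": 0, "ry": 0, "rz": 0, "hand": 1}, {"dx": 0, "dy": 0, "dz": 0, "rx": 0, "ry": 0, "rz": 0, "hand": 1}, {"dx": 0, "dy": 0, "dz": 0, "rx": 0, "ry": 0, "rz": 0, "hand": 1}, {"dx": 0, "dy": 0, "dz": -0.02, "rx": 0, "ry": 0, "rz": 0, "hand": 1}, {"dx": 0, "dy": 0, "dz": -0.04, "rx": 0, "ry": 0, "rz": 0, "hand": 1}, {"dx": 0, "dy": 0, "dz": -0.04, "rx": 0, "ry": 0, "rz": 0, "hand": 1}, {"dx": 0, "dy": 0, "dz": -0.04, "rx": 0, "ry": 0, "rz": 0, "hand": 1}, {"dx": 0, "dy": 0, "dz": 0, "rx": 0, "ry": 0, "rz": 0, "hand": 1}])

```text
time_s: 10.65
eef_pos: [0.5627, 0.0207, 0.178]
ee_rot: [[0.191, 0.982, 0.012], [0.982, -0.191, -0.001], [0.001, 0.012, -1.0]]
contact_force: [0.3, -0.5, -0.9]
gripper_width: 0.0855
grasp_force: 0.0
```

```bash
python3 go.py 490.3 -315.9 24 1.6;python3 go.py 490.3 -315.9 24 -178.4
```

```text
t 10.65 pos [0.5627 0.0207 0.178 ] yaw 79.01 tilt [ 0.0011  0.012  -0.9999] j [ -6.   6. 101.   0.  73.   5.] F [ 0.3 -0.5 -0.9] w 0.0855 g 0.0
rz 1.351 dx -0.0817 dy 0.3344 dz 0.1540
t 10.65 pos [0.5627 0.0207 0.178 ] yaw 79.01 tilt [ 0.0011  0.012  -0.9999] j [ -6.   6. 101.   0.  73.   5.] F [ 0.3 -0.5 -0.9] w 0.0855 g 0.0
rz -1.7906 dx 0.0817 dy -0.3344 dz 0.1540
```

Call:
servo_tool(deltas=[{"dx": 0, "dy": 0, "dz": 0, "rx": 0, "ry": 0, "rz": 0.1351, "hand": 1}, {"dx": 0, "dy": 0, "dz": 0, "rx": 0, "ry": 0, "rz": 0.1351, "hand": 1}, {"dx": 0, "dy": 0, "dz": 0, "rx": 0, "ry": 0, "rz": 0.1351, "hand": 1}, {"dx": 0, "dy": 0, "dz": 0, "rx": 0, "ry": 0, "rz": 0.1351, "hand": 1}, {"dx": 0, "dy": 0, "dz": 0, "rx": 0, "ry": 0, "rz": 0.1351, "hand": 1}, {"dx": 0, "dy": 0, "dz": 0, "rx": 0, "ry": 0, "rz": 0.1351, "hand": 1}, {"dx": 0, "dy": 0, "dz": 0, "rx": 0, "ry": 0, "rz": 0.1351, "hand": 1}, {"dx": 0, "dy": 0, "dz": 0, "rx": 0, "ry": 0, "rz": 0.1351, "hand": 1}, {"dx": 0, "dy": 0, "dz": 0, "rx": 0, "ry": 0, "rz": 0.1351, "hand": 1}, {"dx": 0, "dy": 0, "dz": 0, "rx": 0, "ry": 0, "rz": 0.1351, "hand": 1}, {"dx": -0.01, "dy": 0.042, "dz": 0, "rx": 0, "ry": 0, "rz": 0, "hand": 1}, {"dx": -0.01, "dy": 0.042, "dz": 0, "rx": 0, "ry": 0, "rz": 0, "hand": 1}, {"dx": -0.01, "dy": 0.042, "dz": 0, "rx": 0, "ry": 0, "rz": 0, "hand": 1}, {"dx": -0.01, "dy": 0.042, "dz": 0, "rx": 0, "ry": 0, "rz": 0, "hand": 1}, {"dx": -0.01, "dy": 0.042, "dz": 0, "rx": 0, "ry": 0, "rz": 0, "hand": 1}, {"dx": -0.01, "dy": 0.042, "dz": 0, "rx": 0, "ry": 0, "rz": 0, "hand": 1}, {"dx": -0.01, "dy": 0.042, "dz": 0, "rx": 0, "ry": 0, "rz": 0, "hand": 1}, {"dx": -0.01, "dy": 0.04, "dz": 0, "rx": 0, "ry": 0, "rz": 0, "hand": 1}, {"dx": 0, "dy": 0, "dz": 0, "rx": 0, "ry": 0, "rz": 0, "hand": 1}, {"dx": 0, "dy": 0, "dz": 0, "rx": 0, "ry": 0, "rz": 0, "hand": 1}])

```text
time_s: 12.65
eef_pos: [0.487, -0.3156, 0.17]
ee_rot: [[1.0, 0.025, -0.001], [0.025, -1.0, 0.001], [-0.001, -0.001, -1.0]]
contact_force: [0.2, 0.9, -0.1]
gripper_width: 0.0852
grasp_force: 0.0
```

```bash
python3 go.py 488.5 -315.9 18 1.6; python3 - <<'E'
from ed import *
im,d=r.capture("top");np.save("top3p.npy",im)
p=(563.3,43.9,-11)
y=np.array([W(p,np.array([[0,-24.,8]]))[0]*1000])[0]
for n in("top","side"):
    im,d=r.capture(n);print(n,"c",edge(n,im,BS,(y[0],y[1],-11),8),"b",edge(n,im,BS,(565.5,60,-11),8),"fix",edge(n,im,FS,p))
    c=ov(n,im,[(p,fixlines(),(0,255,0))],*((235,190) if n=="top" else (265,170)),80,80,5)
    o=c if n=="top" else np.hstack([o,c])
cv2.imwrite("pics/placed.png",o)
E
```

```text
t 12.65 pos [ 0.487  -0.3156  0.17  ] yaw 1.46 tilt [-8.0e-04 -1.2e-03 -1.0e+00] j [-41.  10.  98.   0.  73.  48.] F [ 0.2  0.9 -0.1] w 0.0852 g 0.0
rz -0.0025 dx 0.0015 dy 0.0004 dz 0.1520
top c [558.47  24.02 -11.67  -5.93] b [564.68  58.18 -11.23  -6.16] fix [558.4   45.44  -9.62  -5.82]
side c [558.23  20.1  -10.97  -6.99] b [565.94  57.92 -11.77  -5.35] fix [563.43  42.83 -12.11  -5.58]
```

View pics/placed.png

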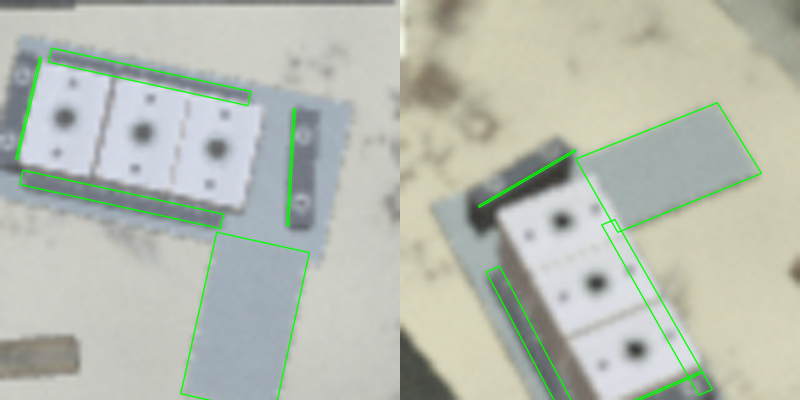

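The top view shows the third block (218,150) standing in the row beside the other two, with the gap to the slanted wall at (290,165) clear. Next I'll grasp the dark wedge.

Call:
servo_tool(deltas=[{"dx": 0.0015, "dy": 0, "dz": 0.04, "rx": 0, "ry": 0, "rz": 0, "hand": 1}, {"dx": 0, "dy": 0, "dz": 0.04, "rx": 0, "ry": 0, "rz": 0, "hand": 1}, {"dx": 0, "dy": 0, "dz": 0.03, "rx": 0, "ry": 0, "rz": 0, "hand": 1}, {"dx": 0, "dy": 0, "dz": 0.02, "rx": 0, "ry": 0, "rz": 0, "hand": 1}, {"dx": 0, "dy": 0, "dz": 0.015, "rx": 0, "ry": 0, "rz": 0, "hand": 1}, {"dx": 0, "dy": 0, "dz": 0.007, "rx": 0, "ry": 0, "rz": 0, "hand": 1}, {"dx": 0, "dy": 0, "dz": 0, "rx": 0, "ry": 0, "rz": 0, "hand": 1}, {"dx": 0, "dy": 0, "dz": 0, "rx": 0, "ry": 0, "rz": 0, "hand": 1}])

```text
time_s: 13.6
eef_pos: [0.4901, -0.3154, 0.0199]
ee_rot: [[1.0, 0.028, 0.001], [0.028, -1.0, -0.001], [0.001, 0.001, -1.0]]
contact_force: [-0.4, -0.2, -0.0]
gripper_width: 0.0852
grasp_force: 0.0
```

Call:
servo_tool(squeeze=60, deltas=[{"dx": 0, "dy": 0, "dz": 0, "rx": 0, "ry": 0, "rz": 0, "hand": -1}, {"dx": 0, "dy": 0, "dz": 0, "rx": 0, "ry": 0, "rz": 0, "hand": -1}, {"dx": 0, "dy": 0, "dz": 0, "rx": 0, "ry": 0, "rz": 0, "hand": -1}, {"dx": 0, "dy": 0, "dz": 0, "rx": 0, "ry": 0, "rz": 0, "hand": -1}, {"dx": 0, "dy": 0, "dz": 0, "rx": 0, "ry": 0, "rz": 0, "hand": -1}, {"dx": 0, "dy": 0, "dz": 0, "rx": 0, "ry": 0, "rz": 0, "hand": -1}, {"dx": 0, "dy": 0, "dz": 0, "rx": 0, "ry": 0, "rz": 0, "hand": -1}, {"dx": 0, "dy": 0, "dz": 0, "rx": 0, "ry": 0, "rz": 0, "hand": -1}, {"dx": 0, "dy": 0, "dz": 0, "rx": 0, "ry": 0, "rz": 0, "hand": -1}])

```text
time_s: 14.5
eef_pos: [0.4895, -0.3154, 0.0193]
ee_rot: [[1.0, 0.028, 0.001], [0.028, -1.0, -0.001], [0.001, 0.001, -1.0]]
contact_force: [-1.1, -1.6, 5.4]
gripper_width: 0.0212
grasp_force: 59.5
```

Call:
servo_tool(deltas=[{"dx": 0, "dy": 0, "dz": -0.02, "rx": 0, "ry": 0, "rz": 0, "hand": -1}, {"dx": 0, "dy": 0, "dz": -0.035, "rx": 0, "ry": 0, "rz": 0, "hand": -1}, {"dx": 0, "dy": 0, "dz": -0.025, "rx": 0, "ry": 0, "rz": 0.1, "hand": -1}, {"dx": 0, "dy": 0, "dz": 0, "rx": 0, "ry": 0, "rz": 0.117, "hand": -1}, {"dx": 0, "dy": 0, "dz": 0, "rx": 0, "ry": 0, "rz": 0, "hand": -1}])

```text
time_s: 15.0
eef_pos: [0.4891, -0.3148, 0.0989]
ee_rot: [[0.982, -0.189, 0.0], [-0.189, -0.982, 0.0], [0.0, -0.0, -1.0]]
contact_force: [-0.1, 0.2, -1.2]
gripper_width: 0.0214
grasp_force: 58.6
```

```bash
python3 go.py 433 6.5 60 -11
```

```text
t 15.0 pos [ 0.4891 -0.3148  0.0989] yaw -10.89 tilt [ 1.e-04 -1.e-04 -1.e+00] j [-41.  14. 101.   0.  65.  60.] F [-0.1  0.2 -1.2] w 0.0214 g 58.6
rz 0.0019 dx -0.1164 dy -0.3047 dz 0.0389
```

Call:
servo_tool(deltas=[{"dx": -0.008, "dy": -0.02, "dz": 0, "rx": 0, "ry": 0, "rz": 0, "hand": -1}, {"dx": -0.016, "dy": -0.042, "dz": 0, "rx": 0, "ry": 0, "rz": 0.0019, "hand": -1}, {"dx": -0.016, "dy": -0.042, "dz": 0, "rx": 0, "ry": 0, "rz": 0, "hand": -1}, {"dx": -0.016, "dy": -0.042, "dz": 0, "rx": 0, "ry": 0, "rz": 0, "hand": -1}, {"dx": -0.016, "dy": -0.042, "dz": 0, "rx": 0, "ry": 0, "rz": 0, "hand": -1}, {"dx": -0.016, "dy": -0.042, "dz": 0, "rx": 0, "ry": 0, "rz": 0, "hand": -1}, {"dx": -0.016, "dy": -0.042, "dz": 0, "rx": 0, "ry": 0, "rz": 0, "hand": -1}, {"dx": -0.0124, "dy": -0.0327, "dz": 0, "rx": 0, "ry": 0, "rz": 0, "hand": -1}, {"dx": 0, "dy": 0, "dz": 0.02, "rx": 0, "ry": 0, "rz": 0, "hand": -1}, {"dx": 0, "dy": 0, "dz": 0.01, "rx": 0, "ry": 0, "rz": 0, "hand": -1}, {"dx": 0, "dy": 0, "dz": 0, "rx": 0, "ry": 0, "rz": 0, "hand": -1}, {"dx": 0, "dy": 0, "dz": 0, "rx": 0, "ry": 0, "rz": 0, "hand": -1}])

```text
time_s: 16.2
eef_pos: [0.4321, 0.0058, 0.0682]
ee_rot: [[0.982, -0.19, -0.002], [-0.19, -0.982, 0.0], [-0.002, 0.0, -1.0]]
contact_force: [0.1, -0.1, -1.5]
gripper_width: 0.0211
grasp_force: 58.7
```

```bash
python3 go.py 433 6.5 28 -11; python3 - <<'E'
from ed import *
s=r.state();p=s["eef_pos"]*1000;z0=p[2]-19.3
a=np.radians(-11);q=(p[0]+.8*np.cos(a),p[1]+.8*np.sin(a),-11)
o=[]
for n in("top","side"):
    im,d=r.capture(n);print(n,"w",edge(n,im,WS[:3],q,z0),q)
    o.append(ov(n,im,[(q,[L+[0,0,z0] for L in WL],(0,0,255)),((563.3,43.9,-11),[fixlines()[3]],(0,255,0))],*((250,190) if n=="top" else (265,160)),80,80,5))
cv2.imwrite("pics/wh.png",np.hstack(o))
E
```

```text
t 16.2 pos [0.4321 0.0058 0.0682] yaw -10.96 tilt [-2.e-03  1.e-04 -1.e+00] j [-10.  -3. 123.  -0.  60.  91.] F [ 0.1 -0.1 -1.5] w 0.0211 g 58.7
rz 0.0008 dx 0.0007 dy -0.0009 dz 0.0402
top w [ 4.7562e+02 -1.9000e-01 -8.9100e+00 -5.3400e+00] (np.float64(432.88204269786104), np.float64(5.604864205360715), -11)
side w [435.74   7.24 -12.24  -7.19] (np.float64(432.88204269786104), np.float64(5.604864205360715), -11)
```

View pics/wh.png

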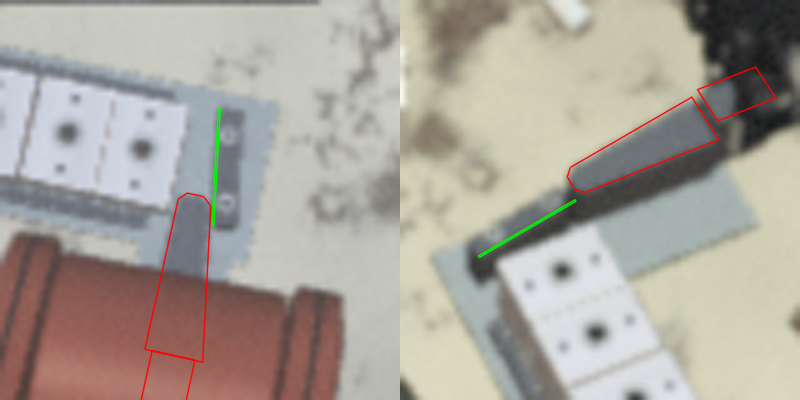

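The top view shows the held wedge (190,240) with its thin end at (193,195), between the block and the slanted wall (215,170) and matching the predicted outline. I'll lower it.

Call:
servo_tool(deltas=[{"dx": 0, "dy": -0.0005, "dz": 0.006, "rx": 0, "ry": 0, "rz": 0, "hand": -1}, {"dx": 0, "dy": 0, "dz": 0.006, "rx": 0, "ry": 0, "rz": 0, "hand": -1}, {"dx": 0, "dy": 0, "dz": 0.006, "rx": 0, "ry": 0, "rz": 0, "hand": -1}, {"dx": 0, "dy": 0, "dz": 0.006, "rx": 0, "ry": 0, "rz": 0, "hand": -1}, {"dx": 0, "dy": 0, "dz": 0.004, "rx": 0, "ry": 0, "rz": 0, "hand": -1}, {"dx": 0, "dy": 0, "dz": 0, "rx": 0, "ry": 0, "rz": 0, "hand": -1}])

```text
time_s: 16.9
eef_pos: [0.432, 0.0069, 0.0399]
ee_rot: [[0.982, -0.19, -0.002], [-0.19, -0.982, 0.0], [-0.002, 0.0, -1.0]]
contact_force: [0.2, -0.1, -2.0]
gripper_width: 0.0211
grasp_force: 58.7
```

Call:
servo_tool(deltas=[{"dx": 0, "dy": 0, "dz": 0.005, "rx": 0, "ry": 0, "rz": 0, "hand": -1}, {"dx": 0, "dy": 0, "dz": 0.004, "rx": 0, "ry": 0, "rz": 0, "hand": -1}, {"dx": 0, "dy": 0, "dz": 0.002, "rx": 0, "ry": 0, "rz": 0, "hand": -1}, {"dx": 0, "dy": 0, "dz": 0.001, "rx": 0, "ry": 0, "rz": 0, "hand": -1}, {"dx": 0, "dy": 0, "dz": 0, "rx": 0, "ry": 0, "rz": 0, "hand": -1}])

```text
time_s: 17.4
eef_pos: [0.4327, 0.0067, 0.0287]
ee_rot: [[0.982, -0.19, -0.0], [-0.19, -0.982, 0.0], [-0.0, -0.0, -1.0]]
contact_force: [0.3, -0.8, -2.2]
gripper_width: 0.0211
grasp_force: 58.7
```

Call:
servo_tool(deltas=[{"dx": 0.004, "dy": 0, "dz": 0.0005, "rx": 0, "ry": 0, "rz": 0, "hand": -1}, {"dx": 0.004, "dy": -0.001, "dz": 0, "rx": 0, "ry": 0, "rz": 0, "hand": -1}, {"dx": 0.004, "dy": 0, "dz": 0, "rx": 0, "ry": 0, "rz": 0, "hand": -1}, {"dx": 0, "dy": 0, "dz": 0.0005, "rx": 0, "ry": 0, "rz": 0, "hand": -1}, {"dx": 0, "dy": 0, "dz": 0, "rx": 0, "ry": 0, "rz": 0, "hand": -1}])

```text
time_s: 17.9
eef_pos: [0.4448, 0.0054, 0.0277]
ee_rot: [[0.982, -0.19, -0.0], [-0.19, -0.982, 0.0], [-0.0, 0.0, -1.0]]
contact_force: [0.3, 0.2, -1.0]
gripper_width: 0.021
grasp_force: 58.7
```

Call:
servo_tool(deltas=[{"dx": 0, "dy": 0, "dz": 0, "rx": 0, "ry": 0, "rz": 0, "hand": 1}, {"dx": 0, "dy": 0, "dz": 0, "rx": 0, "ry": 0, "rz": 0, "hand": 1}, {"dx": 0, "dy": 0, "dz": 0, "rx": 0, "ry": 0, "rz": 0, "hand": 1}, {"dx": 0, "dy": 0, "dz": 0, "rx": 0, "ry": 0, "rz": 0, "hand": 1}, {"dx": 0, "dy": 0, "dz": 0, "rx": 0, "ry": 0, "rz": 0, "hand": 1}, {"dx": 0, "dy": 0, "dz": 0, "rx": 0, "ry": 0, "rz": 0, "hand": 1}, {"dx": 0, "dy": 0, "dz": -0.02, "rx": 0, "ry": 0, "rz": 0, "hand": 1}, {"dx": 0, "dy": 0, "dz": -0.03, "rx": 0, "ry": 0, "rz": 0, "hand": 1}, {"dx": 0, "dy": 0, "dz": -0.03, "rx": 0, "ry": 0, "rz": 0, "hand": 1}, {"dx": -0.02, "dy": 0, "dz": 0, "rx": 0, "ry": 0, "rz": 0, "hand": -1}, {"dx": -0.021, "dy": 0, "dz": 0, "rx": 0, "ry": 0, "rz": 0, "hand": -1}, {"dx": 0, "dy": 0, "dz": 0, "rx": 0, "ry": 0, "rz": 0, "hand": -1}, {"dx": 0, "dy": 0, "dz": 0, "rx": 0, "ry": 0, "rz": 0, "hand": -1}, {"dx": 0, "dy": 0, "dz": 0, "rx": 0, "ry": 0, "rz": 0, "hand": -1}, {"dx": 0, "dy": 0, "dz": 0, "rx": 0, "ry": 0, "rz": 0, "hand": -1}, {"dx": 0, "dy": 0, "dz": 0, "rx": 0, "ry": 0, "rz": 0, "hand": -1}, {"dx": 0, "dy": 0, "dz": 0, "rx": 0, "ry": 0, "rz": 0, "hand": -1}, {"dx": 0, "dy": 0, "dz": 0, "rx": 0, "ry": 0, "rz": 0, "hand": -1}])

```text
time_s: 19.7
eef_pos: [0.4045, 0.0132, 0.1077]
ee_rot: [[0.982, -0.19, -0.0], [-0.19, -0.982, 0.0], [-0.0, -0.0, -1.0]]
contact_force: [-0.5, -0.5, -1.0]
gripper_width: 0.0
grasp_force: 0.0
```

```bash
python3 go.py 408 9.5 26 -11
```

```text
t 19.7 pos [0.4045 0.0132 0.1077] yaw -10.95 tilt [-3.e-04 -0.e+00 -1.e+00] j [ -9. -11. 126.   0.  66.  92.] F [-0.5 -0.5 -1. ] w 0.0 g 0.0
rz 0.0009 dx 0.0041 dy 0.0030 dz 0.0817
```

Call:
servo_tool(deltas=[{"dx": 0, "dy": 0, "dz": 0.035, "rx": 0, "ry": 0, "rz": 0, "hand": -1}, {"dx": 0, "dy": 0, "dz": 0.03, "rx": 0, "ry": 0, "rz": 0, "hand": -1}, {"dx": 0, "dy": 0, "dz": 0.015, "rx": 0, "ry": 0, "rz": 0, "hand": -1}, {"dx": 0, "dy": 0, "dz": 0, "rx": 0, "ry": 0, "rz": 0, "hand": -1}, {"dx": 0.006, "dy": 0, "dz": 0, "rx": 0, "ry": 0, "rz": 0, "hand": -1}, {"dx": 0.004, "dy": 0, "dz": 0, "rx": 0, "ry": 0, "rz": 0, "hand": -1}, {"dx": 0.003, "dy": 0, "dz": 0, "rx": 0, "ry": 0, "rz": 0, "hand": -1}, {"dx": 0.003, "dy": 0, "dz": 0, "rx": 0, "ry": 0, "rz": 0, "hand": -1}, {"dx": 0.003, "dy": 0, "dz": 0, "rx": 0, "ry": 0, "rz": 0, "hand": -1}, {"dx": 0, "dy": 0, "dz": 0, "rx": 0, "ry": 0, "rz": 0, "hand": -1}])

```text
time_s: 20.7
eef_pos: [0.4238, 0.0095, 0.0281]
ee_rot: [[0.982, -0.19, 0.001], [-0.19, -0.982, -0.0], [0.001, -0.0, -1.0]]
contact_force: [-0.2, -0.5, -0.0]
gripper_width: 0.0003
grasp_force: 0.0
```

Call:
servo_tool(deltas=[{"dx": 0.002, "dy": -0.0003, "dz": 0, "rx": 0, "ry": 0, "rz": 0, "hand": -1}, {"dx": 0.002, "dy": -0.0003, "dz": 0, "rx": 0, "ry": 0, "rz": 0, "hand": -1}, {"dx": 0.002, "dy": -0.0003, "dz": 0, "rx": 0, "ry": 0, "rz": 0, "hand": -1}, {"dx": 0.002, "dy": -0.0003, "dz": 0, "rx": 0, "ry": 0, "rz": 0, "hand": -1}, {"dx": 0.002, "dy": -0.0003, "dz": 0, "rx": 0, "ry": 0, "rz": 0, "hand": -1}])

```text
time_s: 21.2
eef_pos: [0.4333, 0.0092, 0.0277]
ee_rot: [[0.982, -0.19, -0.0], [-0.19, -0.982, 0.0], [-0.0, 0.0, -1.0]]
contact_force: [-1.2, -0.2, 0.1]
gripper_width: 0.0001
grasp_force: 0.3
```

Call:
servo_tool(deltas=[{"dx": 0.002, "dy": -0.0003, "dz": 0, "rx": 0, "ry": 0, "rz": 0, "hand": -1}, {"dx": 0.002, "dy": -0.0003, "dz": 0, "rx": 0, "ry": 0, "rz": 0, "hand": -1}, {"dx": 0.002, "dy": -0.0003, "dz": 0, "rx": 0, "ry": 0, "rz": 0, "hand": -1}, {"dx": 0.002, "dy": -0.0003, "dz": 0, "rx": 0, "ry": 0, "rz": 0, "hand": -1}, {"dx": 0.002, "dy": -0.0003, "dz": 0, "rx": 0, "ry": 0, "rz": 0, "hand": -1}])

```text
time_s: 21.7
eef_pos: [0.4432, 0.0087, 0.0277]
ee_rot: [[0.982, -0.19, -0.001], [-0.19, -0.982, 0.0], [-0.001, 0.0, -1.0]]
contact_force: [-1.6, -0.6, 0.4]
gripper_width: -0.0001
grasp_force: 0.8
```

Call:
servo_tool(deltas=[{"dx": 0.002, "dy": -0.0003, "dz": 0, "rx": 0, "ry": 0, "rz": 0, "hand": -1}, {"dx": 0.002, "dy": -0.0003, "dz": 0, "rx": 0, "ry": 0, "rz": 0, "hand": -1}, {"dx": 0.002, "dy": -0.0003, "dz": 0, "rx": 0, "ry": 0, "rz": 0, "hand": -1}, {"dx": 0.001, "dy": -0.0002, "dz": 0, "rx": 0, "ry": 0, "rz": 0, "hand": -1}])

```text
time_s: 22.1
eef_pos: [0.4505, 0.0085, 0.0277]
ee_rot: [[0.982, -0.19, -0.0], [-0.19, -0.982, -0.0], [-0.0, 0.0, -1.0]]
contact_force: [-2.2, 0.2, -0.0]
gripper_width: -0.0001
grasp_force: 0.9
```

Call:
servo_tool(deltas=[{"dx": 0.001, "dy": -0.0002, "dz": 0, "rx": 0, "ry": 0, "rz": 0, "hand": -1}, {"dx": 0.001, "dy": -0.0002, "dz": 0, "rx": 0, "ry": 0, "rz": 0, "hand": -1}, {"dx": 0.001, "dy": -0.0002, "dz": 0, "rx": 0, "ry": 0, "rz": 0, "hand": -1}, {"dx": 0.001, "dy": -0.0002, "dz": 0, "rx": 0, "ry": 0, "rz": 0, "hand": -1}, {"dx": 0.001, "dy": -0.0002, "dz": 0, "rx": 0, "ry": 0, "rz": 0, "hand": -1}])

```text
time_s: 22.6
eef_pos: [0.4554, 0.0085, 0.0277]
ee_rot: [[0.982, -0.19, -0.0], [-0.19, -0.982, 0.0], [-0.0, 0.0, -1.0]]
contact_force: [-2.8, -0.3, 0.8]
gripper_width: 0.0004
grasp_force: 1.2
```

Call:
servo_tool(deltas=[{"dx": 0.001, "dy": 0, "dz": 0, "rx": 0, "ry": 0, "rz": 0, "hand": -1}, {"dx": 0.001, "dy": 0, "dz": 0, "rx": 0, "ry": 0, "rz": 0, "hand": -1}])

```text
time_s: 22.8
eef_pos: [0.4574, 0.0081, 0.0277]
ee_rot: [[0.982, -0.19, -0.0], [-0.19, -0.982, -0.0], [-0.0, 0.0, -1.0]]
contact_force: [-2.4, -1.3, -0.4]
gripper_width: -0.0002
grasp_force: 1.2
```

Call:
servo_tool(deltas=[{"dx": 0.001, "dy": 0, "dz": 0, "rx": 0, "ry": 0, "rz": 0, "hand": -1}, {"dx": 0.001, "dy": 0, "dz": 0, "rx": 0, "ry": 0, "rz": 0, "hand": -1}])

```text
time_s: 23.0
eef_pos: [0.4591, 0.0078, 0.0277]
ee_rot: [[0.982, -0.19, -0.001], [-0.19, -0.982, 0.0], [-0.001, -0.0, -1.0]]
contact_force: [-6.5, -0.2, 3.9]
gripper_width: -0.0003
grasp_force: 2.9
```

Call:
servo_tool(deltas=[{"dx": 0.001, "dy": 0, "dz": 0, "rx": 0, "ry": 0, "rz": 0, "hand": -1}, {"dx": 0.001, "dy": 0, "dz": 0, "rx": 0, "ry": 0, "rz": 0, "hand": -1}])

```text
time_s: 23.2
eef_pos: [0.4591, 0.008, 0.0272]
ee_rot: [[0.982, -0.19, -0.005], [-0.19, -0.982, 0.001], [-0.005, -0.0, -1.0]]
contact_force: [-11.5, 2.1, 6.7]
gripper_width: -0.0002
grasp_force: 5.8
```

Call:
servo_tool(deltas=[{"dx": 0.001, "dy": 0, "dz": 0, "rx": 0, "ry": 0, "rz": 0, "hand": -1}])

```text
time_s: 23.3
eef_pos: [0.4591, 0.0081, 0.0268]
ee_rot: [[0.982, -0.19, -0.007], [-0.19, -0.982, 0.002], [-0.008, -0.0, -1.0]]
contact_force: [-14.1, 2.7, 6.7]
gripper_width: 0.0002
grasp_force: 7.2
```

Call:
servo_tool(deltas=[{"dx": 0.001, "dy": 0, "dz": 0, "rx": 0, "ry": 0, "rz": 0, "hand": -1}, {"dx": 0.001, "dy": 0, "dz": 0, "rx": 0, "ry": 0, "rz": 0, "hand": -1}])

```text
time_s: 23.5
eef_pos: [0.4591, 0.0082, 0.0262]
ee_rot: [[0.982, -0.19, -0.012], [-0.19, -0.982, 0.002], [-0.012, -0.0, -1.0]]
contact_force: [-19.2, 4.6, 10.4]
gripper_width: 0.0001
grasp_force: 9.9
```

Call:
servo_tool(deltas=[{"dx": 0.001, "dy": 0, "dz": 0, "rx": 0, "ry": 0, "rz": 0, "hand": -1}, {"dx": 0, "dy": 0, "dz": 0, "rx": 0, "ry": 0, "rz": 0, "hand": -1}])

```text
time_s: 23.7
eef_pos: [0.4591, 0.0082, 0.0258]
ee_rot: [[0.982, -0.189, -0.014], [-0.189, -0.982, 0.003], [-0.014, -0.0, -1.0]]
contact_force: [-20.0, 3.9, 10.9]
gripper_width: 0.0001
grasp_force: 10.3
```

Call:
servo_tool(deltas=[{"dx": 0.001, "dy": 0, "dz": 0, "rx": 0, "ry": 0, "rz": 0, "hand": -1}, {"dx": 0, "dy": 0, "dz": 0, "rx": 0, "ry": 0, "rz": 0, "hand": -1}])

```text
time_s: 23.9
eef_pos: [0.4591, 0.0082, 0.0255]
ee_rot: [[0.982, -0.189, -0.016], [-0.189, -0.982, 0.003], [-0.016, -0.0, -1.0]]
contact_force: [-23.3, 3.9, 12.5]
gripper_width: -0.0003
grasp_force: 11.6
```

Call:
servo_tool(deltas=[{"dx": -0.004, "dy": 0, "dz": 0, "rx": 0, "ry": 0, "rz": 0, "hand": -1}, {"dx": -0.006, "dy": 0, "dz": 0, "rx": 0, "ry": 0, "rz": 0, "hand": -1}, {"dx": -0.015, "dy": 0, "dz": 0, "rx": 0, "ry": 0, "rz": 0, "hand": -1}, {"dx": -0.02, "dy": 0, "dz": 0, "rx": 0, "ry": 0, "rz": 0, "hand": -1}, {"dx": 0, "dy": 0, "dz": -0.03, "rx": 0, "ry": 0, "rz": 0, "hand": -1}, {"dx": 0, "dy": 0, "dz": -0.04, "rx": 0, "ry": 0, "rz": 0, "hand": -1}, {"dx": 0, "dy": 0, "dz": -0.04, "rx": 0, "ry": 0, "rz": 0, "hand": -1}, {"dx": 0, "dy": 0.04, "dz": -0.03, "rx": 0, "ry": 0, "rz": 0, "hand": -1}, {"dx": 0, "dy": 0.045, "dz": 0, "rx": 0, "ry": 0, "rz": 0, "hand": -1}, {"dx": 0, "dy": 0.045, "dz": 0, "rx": 0, "ry": 0, "rz": 0, "hand": -1}, {"dx": 0, "dy": 0.045, "dz": 0, "rx": 0, "ry": 0, "rz": 0, "hand": -1}, {"dx": 0, "dy": 0.045, "dz": 0, "rx": 0, "ry": 0, "rz": 0, "hand": -1}, {"dx": 0, "dy": 0.045, "dz": 0, "rx": 0, "ry": 0, "rz": 0, "hand": -1}, {"dx": 0, "dy": 0, "dz": 0, "rx": 0, "ry": 0, "rz": 0, "hand": -1}, {"dx": 0, "dy": 0, "dz": 0, "rx": 0, "ry": 0, "rz": 0, "hand": -1}])

```text
time_s: 25.4
eef_pos: [0.372, -0.2463, 0.1683]
ee_rot: [[0.981, -0.193, 0.002], [-0.193, -0.981, -0.001], [0.002, 0.0, -1.0]]
contact_force: [-0.4, -0.2, 0.3]
gripper_width: 0.0001
grasp_force: 0.0
```

```bash
python3 - <<'E'
from ed import *
p=(563.3,43.9,-11);h=W(p,np.array([[-67.5,-55,8.]]))[0]*1000;q=(h[0],h[1],-11)
o=[]
for n in("top","side"):
    im,d=r.capture(n)
    print(n,"home",np.round(h,1),edge(n,im,WS,q,8))
    for y in(60,20,-20):
        c=W(p,np.array([[0,y,8.]]))[0]*1000;print(y,c.round(1),edge(n,im,BS,(c[0],c[1],-11),8))
    o.append(ov(n,im,[(q,[L+[0,0,8] for L in WL],(0,0,255))],*((235,190) if n=="top" else (265,160)),80,80,5))
cv2.imwrite("pics/end.png",np.hstack(o));print(r.state()["time_s"])
E
```

```text
top home [486.5   2.8   8. ] [485.45   2.13 -10.15  -6.01]
60 [574.7 102.8   8. ] [572.58 101.6  -11.59  -6.71]
20 [567.1  63.5   8. ] [566.89  60.56 -11.95  -5.21]
-20 [559.5  24.3   8. ] [561.06  26.03 -10.13  -6.18]
side home [486.5   2.8   8. ] [489.03   3.11 -19.04  -7.06]
60 [574.7 102.8   8. ] [574.14 102.29 -10.33  -6.27]
20 [567.1  63.5   8. ] [568.14  60.4  -10.37  -4.88]
-20 [559.5  24.3   8. ] [561.39  22.66 -10.79  -7.27]
25.5
```

View pics/end.png

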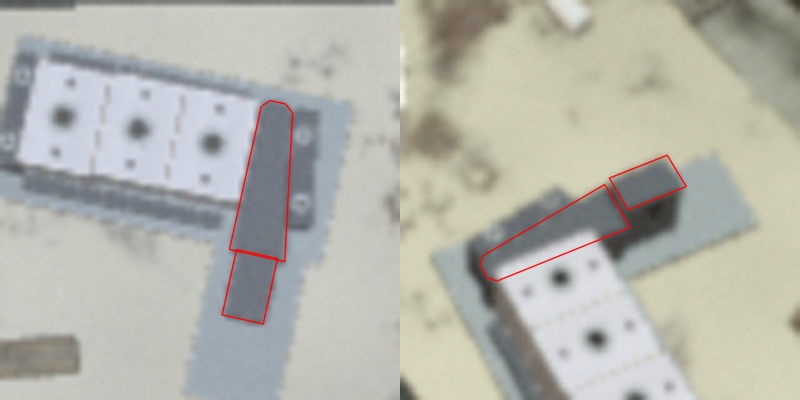

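The top view shows the wedge on its home outline, with thin end (277,103) and tang (250,290). The row is closed with no gap, and the robot is clear. I'm handing in the job.

```bash
python3 -c "
from workcell import r
print(r.finish_job())"
```

```text
the job is handed in; nothing more can be done
None
```

The loose block stands third in the row, the dark steel wedge is pushed home with about 23 N so the row is closed up and jammed, nothing is being touched, and the job was handed in at about 25 s.

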